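# Angle the turner out of the covered basin

## Task

Slide the wooden board on the wash-up basin fully open, until you feel it meet its stop. Then take the wooden turner that lies in the basin, longer than the opening, by its handle, angle it out through the opening, and finish while holding it still in the gripper with all of it at least 5 cm higher than the board. Leave the board open and do not disturb the things standing around.

Things in the scene. Friction and masses are not known exactly. Their poses are not given: they have to be found in the camera images.
- basin: Fixed steel basin. Origin: centre of its underside, on the counter. x: along it, from ledge end to opening end; z up. Outside 288 x 198 mm, walls 4 mm, 95 mm high; inner floor 4 mm up. A fixed ledge, 95 to 100 mm high, covers x = -144 to 0 mm; x = 0 to +140 mm is open from above once the board is slid away. Guide rails along the long sides (to y = +-110 mm) are 112 mm high.
- cover (a joint): Sliding wooden board, 142 x 196 mm, 10 mm thick, 101 to 111 mm above the counter, in the basin's guides. 0 = opening fully covered; grows (m) as the board slides towards the basin's -x, over the ledge; its stop, fully open, is at 0.140. Slides with about 1.5 N of friction, stays where left, starts partly open.
- cover_grip (a point): Centre of the board's black bar handle, 14 mm thick along the basin's x, 80 mm wide across, 30 mm high (111 to 141 mm above the counter). It lies at basin x = +85 mm minus the joint value.
- turner_mid (a point): Centre of the wooden turner, 9 mm above its underside; it starts flat on the basin floor, handle at the open end. x: along it to the handle's end; z: up as it lies. Length 256 mm, 60 to 130 g, balanced within 20 mm of here. Handle 20 mm wide, 18 mm thick, x = -52 to +128 mm, green end; blade 56 mm wide, 6 mm thick, x = -128 to -42 mm.
- turner_grip (a point): Point on the turner's handle, half-way up, 55 mm from the handle's end: a good place to grip, across the 20 mm width; it lies under the opening. Axes as turner_mid.
- turner_butt (a point): Middle of the very end of the turner's handle (green).
- turner_tip (a point): Middle of the far edge of the turner's blade.
- ramekin: White ceramic ramekin, 72 mm across, 45 mm tall, standing beside the basin; origin at the centre of its underside. To be left alone.
- spice_jar: Amber spice jar with black cap, 48 mm across, 75 mm tall, standing beside the basin; origin at the centre of its underside. To be left alone.
- soap: White washing-up liquid bottle with green cap, 68 mm across, 180 mm tall; origin at the centre of its underside. To be left alone.
- mug: Blue mug, 80 mm across, 90 mm tall; origin at the centre of its underside. To be left alone.
- bowl: Steel bowl, 170 mm across, 60 mm tall; origin at the centre of its underside. To be left alone.
- tin: Tin with blue label, 74 mm across, 100 mm tall; origin at the centre of its underside. To be left alone.

How it is judged:
By the outcome, as a careful person would: the job done as asked, in the order asked, and still so for the second after the job is handed in, while the arm keeps its last pose, push and grip.
It also fails if it takes over 48 s, if anything falls off the work surface, if the arm or the gripper's body presses on something with over 40 N, if the wrist force passes 120 N, or if a joint passes its speed limit or range.

## Robot

A 7-joint arm with a two-finger parallel gripper is mounted at the origin on the work surface. World frame = base frame: x ahead of the robot, y to its left, z up, the work surface at z = 0. Lengths are in m, angles in rad, forces in N, time in s.
With the tool pointing down it reaches from about 0.4 to 0.9 m from the base axis. Payload 5.5 kg.
Tool frame: the origin (TCP) lies midway between the tips of the shut fingers; the grasp point (between the pads) lies 19 mm behind it (manip.grip_depth is the distance from the TCP to the grasp point, in m); z points along the fingers, x is the direction in which the jaws open and shut, and the axes are right-handed (so a half turn about z gives the same grasp; the last joint's range is limited). The gripper opens to 92 mm and grips with 3 to 60 N. Pads are 19 mm wide; open, the fingers measure 130 mm over their backs; the gripper's body (75 mm by 190 mm) begins 47 mm behind the grasp point.
Start: joints at [-1.003, 0.501, -0.427, 1.55, 0.221, 1.138, -0.21], TCP at [0.195, 0.62, 0.227] pointing down, gripper open.
Joint ranges: [-2.88, 2.88], [-0.31, 2.03], [-1.54, 1.56], [0.2, 2.42], [-1.41, 4.55], [0.19, 2.02], [-2.57, 2.57]. Speed limits (rad/s): [2.57, 2.57, 3.14, 3.14, 3.14, 3.14, 3.14].

## Interface

Orientations are given as a unit quaternion [x, y, z, w].
In Python, from bench import manip, effector, viewer gives the robot as it stands. Calls block until the motion is done:
- manip.move_pose(position, orientation): joint-space move of the TCP to a pose.
- manip.servo_line(position, ori=None, vel=0.15): straight line of the TCP; ori=None keeps the orientation; vel is the mean speed in m/s.
- manip.movej(angles): joint-space move.
- effector.open_jaws() and effector.close(f_grip=None): open the fingers fully, or close them until they stop; f_grip is the grip in N (None keeps the last).
- manip.sleep(seconds).
- manip.solve_ik(position, orientation): joint angles nearest the present ones, or None.
- viewer.get_image(name): name is "side" or "top"; returns the picture (400x640x3 uint8, red, green, blue); there is no depth.
- viewer.get_calibration(name): a dict with "vfov" (degrees; the focal length in pixels is half the picture's height over the tangent of half this angle, whatever the lens; pixels are square), "cx", "cy" (the principal point, pixels), "eye" and "attitude" of the camera in the world. Camera axes: x right, y down, z forward; pixel columns grow to the right and rows downward; lengths in m; the calibration is good to about 2 mm. A picture is of the moment at which its call begins. get_calibration takes no time and is no camera call.
A pose or a line that the arm cannot do raises manip.PlanningError and nothing moves.
- manip.hand_in(): hands the job in, once; it reports no verdict.
Readings, each from a call of its own:
- manip.current_clock(): time.
- manip.current_q(): joint angles.
- manip.current_joint_velocities(): joint speeds.
- manip.current_tau(): joint torques, N m.
- manip.current_tool_pos(): TCP position.
- manip.current_tcp_rot(): TCP orientation.
- manip.current_force(): force on the tool from outside, world axes, zero at the start.
- manip.current_wrist_torque(): the same for the moment, N m.
- manip.current_finger_gap(): finger opening in m.
Only numpy, scipy, OpenCV 4.12 (cv2) and the standard library are available. Lean on these libraries where they do the work, as an engineer would, in place of code of your own. Each camera call takes 0.05 s, during which the arm holds its last target.

## Working session

There is one attempt and no reset: what is moved stays moved. The work goes in short steps, each a Python script; the robot and the scene stay as the last script left them, time stands still between calls to the robot, and variables do not carry over. Pictures are saved under pics/ and viewed, and the job is handed in when it is done.

```bash
mkdir -p pics; ls; python3 - <<'E'
from bench import manip, effector, viewer
import cv2
for n in("side","top"):
    im=viewer.get_image(n); cv2.imwrite(f"pics/{n}0.png",im[:,:,::-1]); print(n,viewer.get_calibration(n))
print(manip.current_clock(),manip.current_tool_pos(),manip.current_tcp_rot(),manip.current_finger_gap(),manip.grip_depth)
E
```

```text
pics
side {'vfov': 52.294913582668315, 'cx': 306.7500448755904, 'cy': 197.49513753741962, 'eye': array([ 0.22966443, -0.60402288,  0.86541274]), 'attitude': array([ 0.90702434, -0.23339727,  0.08797978, -0.3392523 ])}
top {'vfov': 44.230460612663975, 'cx': 321.2100867295916, 'cy': 197.49231016914857, 'eye': array([ 3.88894696e-01, -6.13476216e-04,  1.36884305e+00]), 'attitude': array([-0.70320356,  0.70856926, -0.04011741,  0.04271933])}
0.1 [0.19489939 0.61944359 0.22578951] [ 8.06237667e-01  5.91591144e-01 -7.18924778e-04  4.74977827e-04] 0.09154342795522032 0.0188
```

View pics/side0.png

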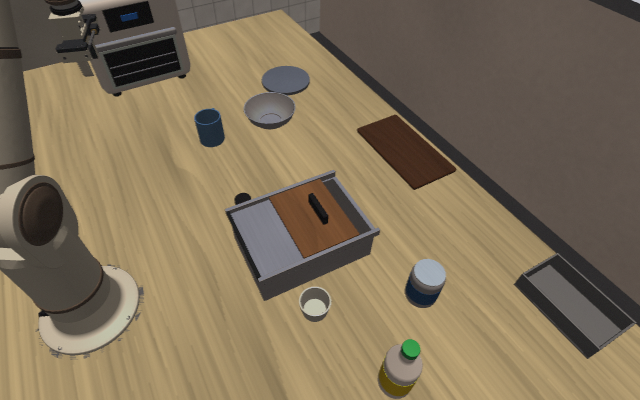

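View pics/top0.png

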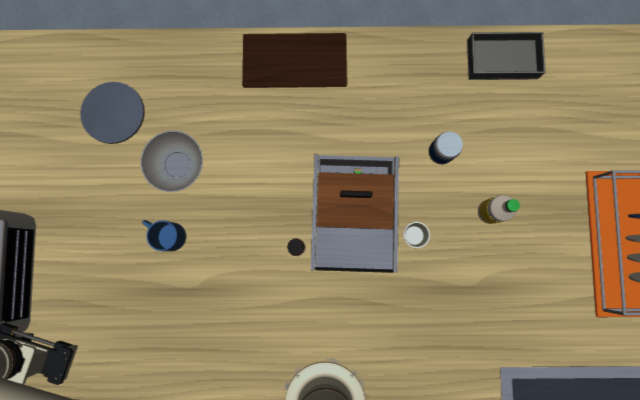

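The basin lies with its ledge end towards the robot and its opening end away. In the top view the bar handle is at about (356,194) and the green butt at about (358,172). In the side view the handle is at about (318,208). Next I measure these.

```bash
cat > h.py <<'E'
from bench import manip, effector, viewer
import numpy as np, cv2
from scipy.spatial.transform import Rotation as R
def cam(n):
    c=viewer.get_calibration(n); f=200/np.tan(np.radians(c['vfov'])/2)
    return c,f,R.from_quat(c['attitude']).as_matrix()
def ray(n,uv):
    c,f,M=cam(n); d=M@np.array([(uv[0]-c['cx'])/f,(uv[1]-c['cy'])/f,1]); return np.array(c['eye']),d/np.linalg.norm(d)
def plane(n,uv,z):
    e,d=ray(n,uv); return e+d*(z-e[2])/d[2]
def proj(n,p):
    c,f,M=cam(n); q=M.T@(np.array(p)-c['eye']); return np.array([c['cx']+f*q[0]/q[2],c['cy']+f*q[1]/q[2]])
def tri(a,b):
    (e1,d1),(e2,d2)=ray('side',a),ray('top',b)
    s=np.linalg.lstsq(np.c_[d1,-d2],e2-e1,rcond=None)[0]
    p,q=e1+s[0]*d1,e2+s[1]*d2; return (p+q)/2,np.linalg.norm(p-q)
def grab(n,name,crop=None,k=1):
    im=viewer.get_image(n)[:,:,::-1].copy(); cv2.imwrite('pics/raw_'+name,im)
    o=im
    if crop: x,y,w,h=crop; o=im[y:y+h,x:x+w]
    cv2.imwrite('pics/'+name,cv2.resize(o,None,fx=k,fy=k,interpolation=cv2.INTER_CUBIC)); return im
E
python3 - <<'E'
import cv2
a=cv2.imread('pics/top0.png');b=cv2.imread('pics/side0.png')
cv2.imwrite('pics/t1.png',cv2.resize(a[145:285,280:440],None,fx=4,fy=4,interpolation=cv2.INTER_CUBIC))
cv2.imwrite('pics/s1.png',cv2.resize(b[165:305,220:385],None,fx=4,fy=4,interpolation=cv2.INTER_CUBIC))
E
```

```text
(no output)
```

View pics/t1.png

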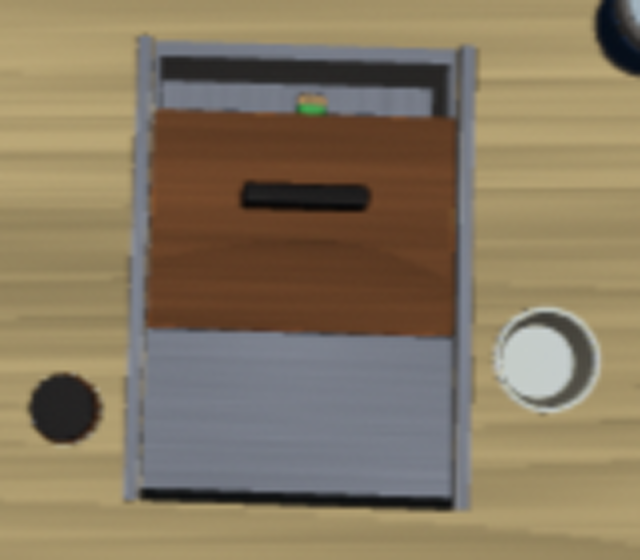

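View pics/s1.png

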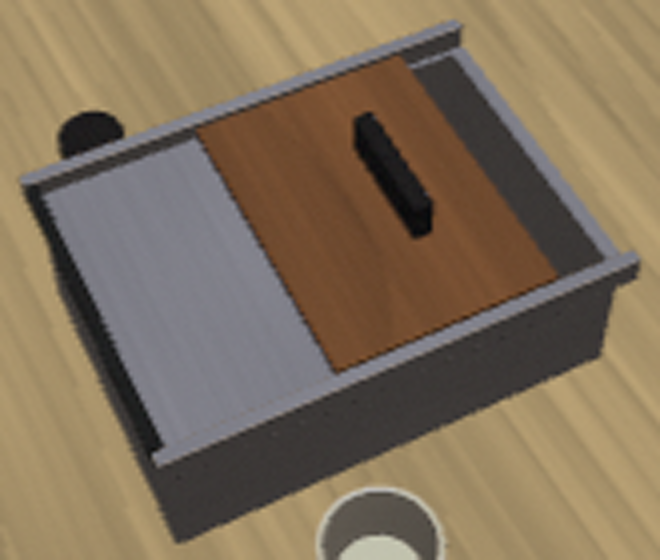

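Zoomed top view: rail outer corners are at (138,36), (478,46), (469,510) and (124,502), the handle at (306,196) and the green butt at (312,105). Zoomed side view: rail corners are at (22,178), (458,21), (638,261) and (157,464).

```bash
python3 - <<'E'
from h import *
np.set_printoptions(precision=4,suppress=True)
T=lambda u,v:(u/4+280-.4,v/4+145-.4)
S=lambda u,v:(u/4+220-.4,v/4+165-.4)
ct=[T(138,36),T(478,46),T(469,510),T(124,502)]
cs=[S(458,21),S(638,261),S(157,464),S(22,178)]
P=[]
for a,b in zip(cs,ct):
    p,g=tri(a,b); P.append(p); print(p,g, plane('top',b,.112), plane('side',a,.112))
P=np.array(P)
Q=np.array([plane('top',b,.112) for b in ct]); Q2=np.array([plane('side',b,.112) for b in cs])
for X in(P,Q,Q2):
    c=X.mean(0); d=(X[0]+X[1]-X[2]-X[3])/2; print(c,np.degrees(np.arctan2(d[1],d[0])),np.linalg.norm(d),np.linalg.norm((X[0]+X[3]-X[1]-X[2])/2))
# handle: dark blobs
for n,f,(x,y,w,h) in(('top','pics/top0.png',(335,180,45,25)),('side','pics/side0.png',(300,188,35,40))):
    im=cv2.imread(f)[y:y+h,x:x+w]; m=(im.max(2)<52).astype(np.uint8)
    k,l,st,ce=cv2.connectedComponentsWithStats(m); i=1+np.argmax(st[1:,4]); print(n,st[i],ce[i]+[x,y])
    r=cv2.minAreaRect(np.argwhere(l==i)[:,::-1].astype(np.float32)); print(cv2.boxPoints(r)+[x,y])
print('butt',plane('top',T(312,100),.013), plane('top',T(312,95),.013))
# board edges: top zoom near edge (148,328)-(452,338), far edge (155,110)-(452,117)
print('near edge',plane('top',T(300,333),.111),'far',plane('top',T(303,113),.111))
# handle top face end centres, side zoom
print('h top', plane('side',S(393,158),.141), plane('top',T(306,188),.141))
print(tri(S(364,119),T(250,186)),tri(S(424,207),T(362,188)))
E
```

```text
[0.6542 0.0203 0.111 ] 0.004389694026004869 [0.6519 0.0211 0.112 ] [0.6558 0.0189 0.112 ]
[ 0.6427 -0.1988  0.1163] 0.00011770824524544158 [ 0.6435 -0.1995  0.112 ] [ 0.6451 -0.1965  0.112 ]
[ 0.3471 -0.1857  0.1171] 0.002426609804707232 [ 0.3458 -0.1861  0.112 ] [ 0.3491 -0.1831  0.112 ]
[0.3552 0.0309 0.1137] 0.005902624574404387 [0.3523 0.0317 0.112 ] [0.3584 0.0316 0.112 ]
[ 0.4998 -0.0833  0.1145] -2.29357387107381 0.29749889697289605 0.2180861449999584
[ 0.4984 -0.0832  0.112 ] -2.293511647980669 0.2988973775046641 0.2192890492866651
[ 0.5021 -0.0823  0.112 ] -2.519458488576985 0.2970002499554891 0.21526548025398684
top [  5  11  32   7 203] [356.133  193.8079]
[[340. 191.]
 [371. 191.]
 [371. 197.]
 [340. 197.]]
side [  9   5  19  31 257] [317.8911 208.5214]
[[304.632 197.024]
 [311.652 192.164]
 [330.732 219.724]
 [323.712 224.584]]
butt [ 0.6262 -0.0984  0.013 ] [ 0.6297 -0.0984  0.013 ]
near edge [ 0.4583 -0.0812  0.111 ] far [ 0.6005 -0.0853  0.111 ]
h top [ 0.5478 -0.0827  0.141 ] [ 0.5477 -0.0845  0.141 ]
(array([ 0.5484, -0.0489,  0.1417]), np.float64(0.0017537174045402842)) (array([ 0.5475, -0.1199,  0.1366]), np.float64(0.001081481354322234))
```

```bash
python3 - <<'E'
import cv2
a=cv2.imread('pics/top0.png');b=cv2.imread('pics/side0.png')
import numpy as np
A=cv2.resize(a[300:400,0:110],None,fx=4,fy=4,interpolation=cv2.INTER_CUBIC)
B=cv2.resize(b[0:100,30:110],None,fx=4,fy=4,interpolation=cv2.INTER_CUBIC)
cv2.imwrite('pics/g0.png',np.hstack([A,B]))
E
```

```text
(no output)
```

View pics/g0.png

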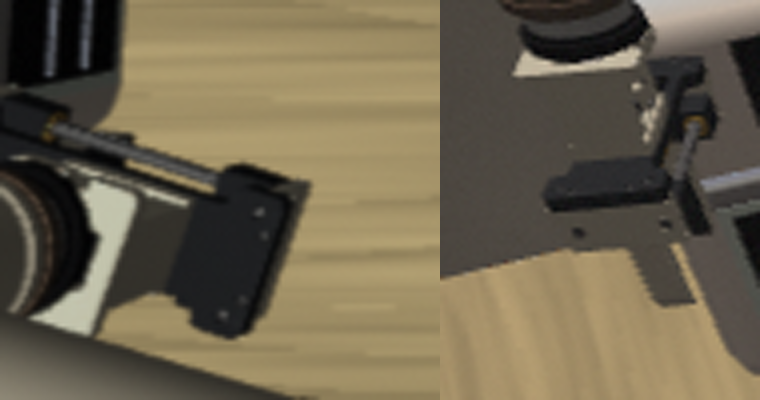

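```bash
cat >> h.py <<'E'
YAW=np.radians(-2.3); BC=np.array([0.500,-0.083,0])
def bw(x,y,z): return BC+R.from_euler('z',YAW).apply([x,y,z])
def quat(jx,down=(0,0,-1)):
    z=np.array(down,float); z/=np.linalg.norm(z); x=np.array(jx,float); x-=z*(x@z); x/=np.linalg.norm(x)
    return R.from_matrix(np.c_[x,np.cross(z,x),z]).as_quat()
E
python3 - <<'E'
from h import *
np.set_printoptions(precision=3,suppress=True)
ex=bw(1,0,0)-BC; ey=bw(0,1,0)-BC
for nm,d in(('+x',ex),('-x',-ex),('+y',ey),('-y',-ey)):
    for z in(.25,.119): print(nm,z,manip.solve_ik([.548,-.084,z],quat(d)))
E
```

```text
+x 0.25 [-0.071  0.277  0.21   1.787 -0.064  1.085  0.122]
+x 0.119 [-0.037  0.435  0.175  1.901 -0.101  0.814  0.152]
-x 0.25 [-0.842  0.64   1.363  1.808 -0.661  1.257 -2.475]
-x 0.119 [-0.791  0.935  1.353  1.923 -1.006  1.194 -2.232]
+y 0.25 [-0.002  0.275  0.127  1.784 -0.039  1.085  1.669]
+y 0.119 [ 0.092  0.431  0.014  1.896 -0.008  0.814  1.641]
-y 0.25 [-0.184  0.284  0.349  1.791 -0.108  1.086 -1.409]
-y 0.119 [-0.201  0.454  0.382  1.907 -0.225  0.823 -1.311]
```

```bash
python3 - <<'E'
from h import *
np.set_printoptions(precision=4,suppress=True)
ex=bw(1,0,0)-BC; q=quat(ex)
manip.move_pose([.548,-.084,.22],q); print(manip.current_clock(),manip.current_tool_pos())
grab('top','t2.png',(240,100,200,150),4); 
grab('side','s2.png')
E
```

```text
2.875 [ 0.5483 -0.0827  0.2199]
```

View pics/t2.png

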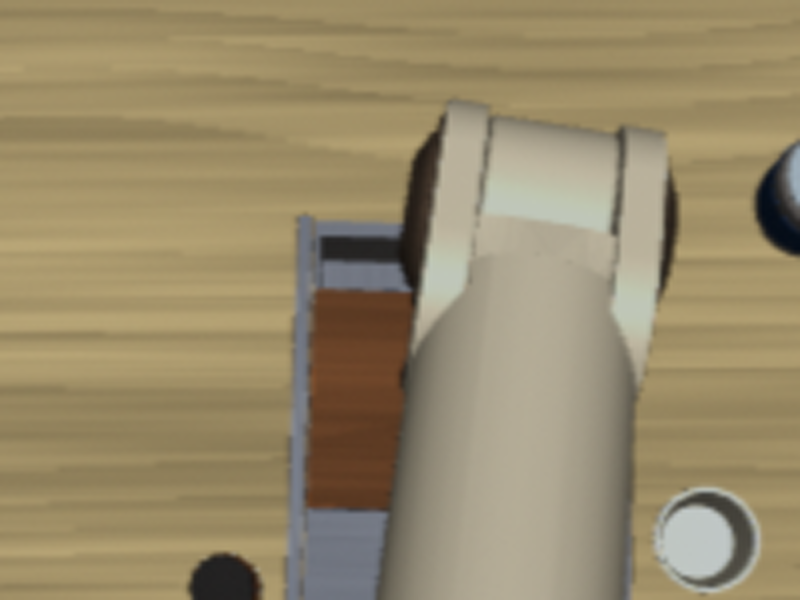

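View pics/s2.png

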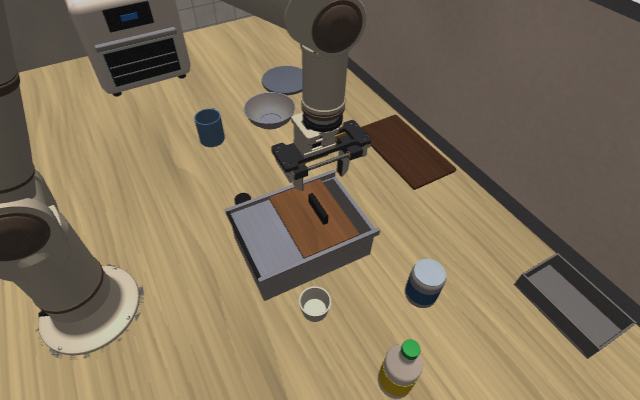

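The side view shows the gripper above the handle, with a wide dark cross-body along the jaw axis at about (275..370, 125..175). Now I descend, grasp the bar and look again.

```bash
python3 - <<'E'
from h import *
np.set_printoptions(precision=4,suppress=True)
manip.servo_line([.548,-.084,.119],vel=.15); print(manip.current_tool_pos(),manip.current_force())
effector.close(15); print(manip.current_clock(),manip.current_finger_gap(),manip.current_force(),manip.current_tool_pos())
b=grab('side','s3.png')
a=cv2.imread('pics/raw_s2.png')
cv2.imwrite('pics/g1.png',np.hstack([cv2.resize(x,None,fx=4,fy=4,interpolation=cv2.INTER_CUBIC) for x in(a[105:215,260:380-20],b[105+35:215+35,260:360])]))
E
```

```text
[ 0.5487 -0.0841  0.1197] [ 0.0254 -0.4579  0.6305]
4.9833 0.013819909392608421 [-1.4373  0.1411  0.203 ] [ 0.5476 -0.084   0.1189]
```

View pics/g1.png

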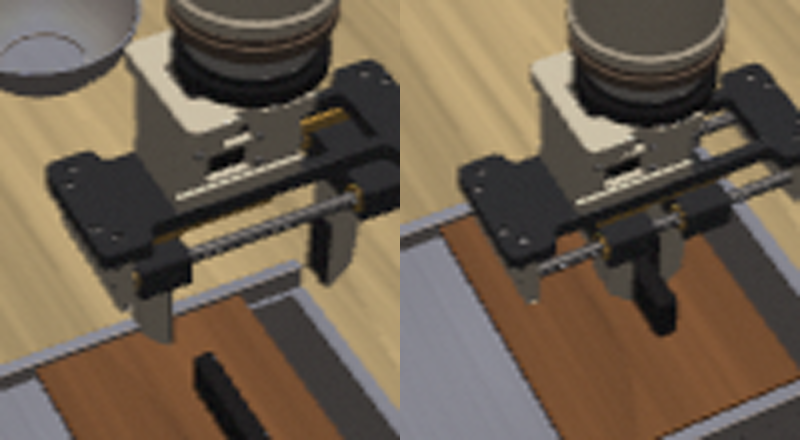

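```bash
python3 - <<'E'
from h import *
np.set_printoptions(precision=1,suppress=True)
im=cv2.imread('pics/raw_s3.png')
x0,y0,k=240,100,6
o=cv2.resize(im[y0:y0+90,x0:x0+130],None,fx=k,fy=k,interpolation=cv2.INTER_CUBIC)
M=R.from_quat(manip.current_tcp_rot()).as_matrix(); t=manip.current_tool_pos()
def pt(v,c):
    p=proj('side',t+M@np.array(v)); p=((p+.5-[x0,y0])*k).astype(int); cv2.circle(o,tuple(p),3,c,-1); return p
for h,c in((-.066,(0,0,255)),(-.09,(0,255,255)),(-.11,(0,255,0)),(-.13,(255,0,0))):
    for sx in(-.095,0,.095):
        for sy in(-.0375,.0375): pt([sx,sy,h],c)
pt([0,0,0],(255,0,255))
cv2.imwrite('pics/g2.png',o)
E
```

```text
(no output)
```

View pics/g2.png

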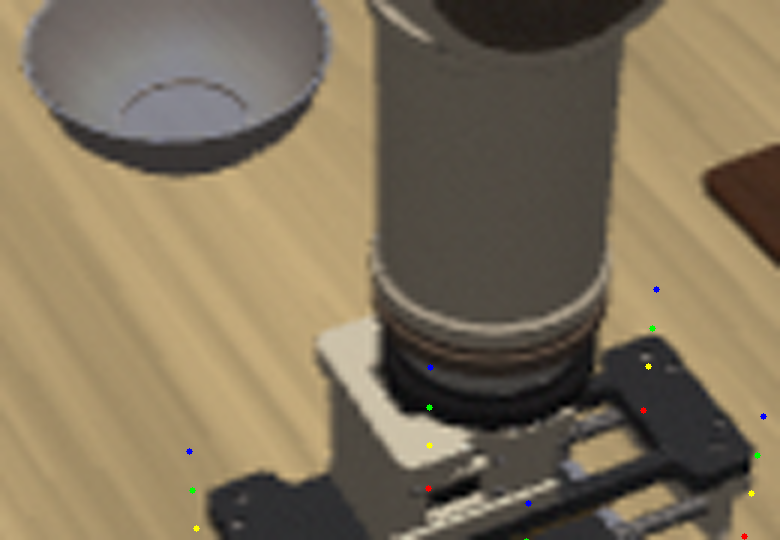

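```bash
python3 - <<'E'
from h import *
im=cv2.imread('pics/raw_s3.png')
x0,y0,k=260,140,6
o=cv2.resize(im[y0:y0+95,x0:x0+125],None,fx=k,fy=k,interpolation=cv2.INTER_CUBIC)
M=R.from_quat(manip.current_tcp_rot()).as_matrix(); t=manip.current_tool_pos()
def pt(v,c):
    p=proj('side',t+M@np.array(v)); p=((p+.5-[x0,y0])*k).astype(int); cv2.circle(o,tuple(p),3,c,-1); return p
for h,c in((-.066,(0,0,255)),(-.08,(255,255,255)),(-.09,(0,255,255)),(-.11,(0,255,0))):
    for sx in(-.095,0,.095):
        for sy in(-.0375,.0375): pt([sx,sy,h],c)
pt([0,0,0],(255,0,255))
cv2.imwrite('pics/g3.png',o)
E
```

```text
(no output)
```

View pics/g3.png

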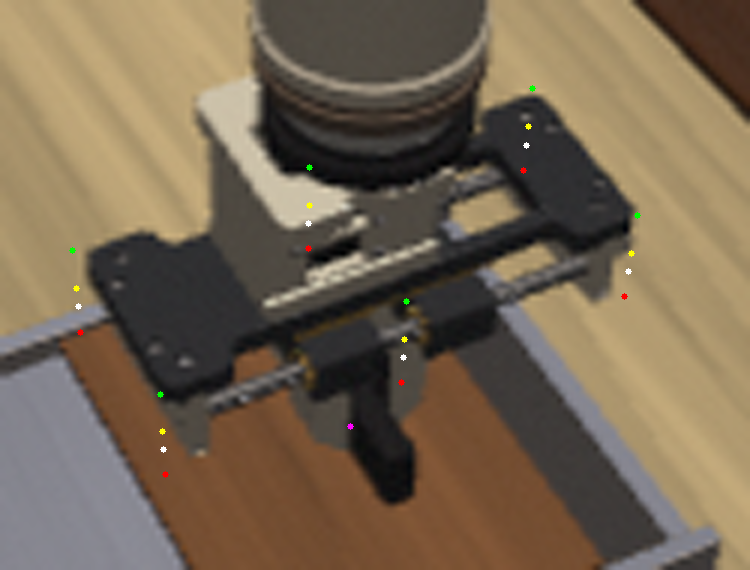

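The bar is gripped (gap 13.8 mm), which puts the board at about q=0.038. Now I slide it open while watching the force.

```bash
python3 - <<'E'
from h import *
np.set_printoptions(precision=4,suppress=True)
ex=bw(1,0,0)-BC
p0=manip.current_tool_pos().copy()
p0=np.array([.548,-.084,.119])
manip.servo_line(p0-ex*.09,vel=.09); print(manip.current_tool_pos(),manip.current_force())
s=.09
while s<.125:
    s+=.002; manip.servo_line(p0-ex*s,vel=.03); f=manip.current_force(); t=manip.current_tool_pos(); print(round(s,3),-(t-p0)@ex,f@ex,f)
    if f@ex>9: break
print(manip.current_clock())
E
```

```text
[ 0.4577 -0.0805  0.1188] [-1.7678 -1.8705 -2.8079]
0.092 0.0917553359489566 0.0223160898127313 [-0.0373 -1.4853 -6.3282]
0.094 0.09415287694080571 0.9637158015595588 [ 0.8775 -2.1655 -7.8928]
0.096 0.09642763740091057 0.2962729505026332 [ 0.1985 -2.4411 -7.8141]
0.098 0.09849709261554988 0.28757870373648065 [ 0.1458 -3.5361 -8.024 ]
0.1 0.1004530358345322 0.5975392854226276 [ 0.4693 -3.205  -7.8783]
0.102 0.10240076718231331 1.0254052533268436 [ 0.875  -3.7654 -9.2837]
0.104 0.10310428261869241 4.547686890670054 [  4.3793  -4.2842 -14.11  ]
0.106 0.10313164879440737 10.388432567753533 [ 10.2001  -4.8981 -19.5954]
8.1833
```

```bash
python3 - <<'E'
from h import *
np.set_printoptions(precision=4,suppress=True)
ex=bw(1,0,0)-BC
p0=np.array([.548,-.084,.119])
manip.servo_line(p0-ex*.1033,vel=.05); print(manip.current_tool_pos(),manip.current_force())
effector.open_jaws(); t=manip.current_tool_pos(); print(t,manip.current_finger_gap(),manip.current_force())
manip.servo_line(t+[0,0,.10],vel=.2)
manip.move_pose([.42,.17,.27],quat(bw(0,1,0)-BC))
grab('side','s4.png',(215,160,170,140),4); grab('top','t4.png',(280,145,160,140),4)
print(manip.current_clock(),manip.current_force())
E
```

```text
[ 0.4452 -0.08    0.1192] [ 1.3643 -3.6738 -8.0584]
[ 0.4448 -0.0799  0.119 ] 0.09183779667866851 [0.5982 0.2151 0.3877]
11.475 [-0.6187  0.9264 -0.2509]
```

View pics/s4.png

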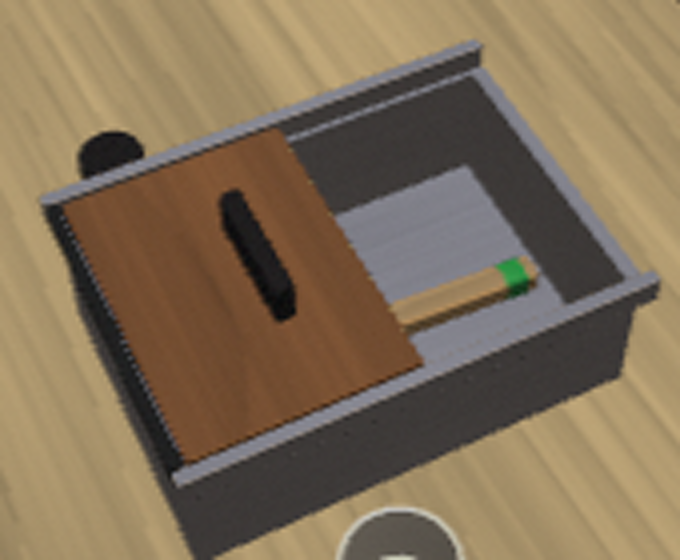

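View pics/t4.png

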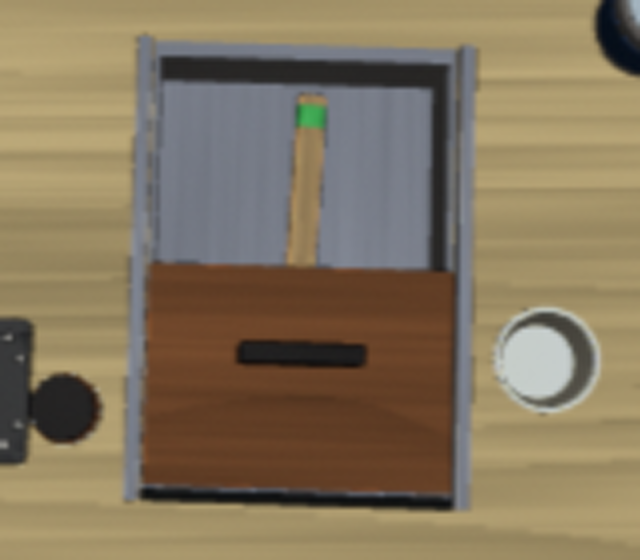

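The board is now against its stop. In the zoomed top view the handle runs from the butt at (312,96) to the board's edge at (301,266). The green band is at (312,115) there and at (513,275) in the side zoom.

```bash
python3 - <<'E'
from h import *
np.set_printoptions(precision=4,suppress=True)
T=cv2.imread('pics/raw_t4.png');S=cv2.imread('pics/raw_s4.png')
def masks(im,roi):
    x,y,w,h=roi; c=im[y:y+h,x:x+w]; H=cv2.cvtColor(c,cv2.COLOR_BGR2HSV)
    g=((H[...,0]>45)&(H[...,0]<80)&(H[...,1]>120)).astype(np.uint8)
    wd=((H[...,0]>8)&(H[...,0]<30)&(H[...,1]>70)&(H[...,2]>110)).astype(np.uint8)
    return g,wd
def cen(m,r): a=np.argwhere(m)[:,::-1]+[r[0],r[1]]; return a.mean(0),len(a)
rt=(345,166,22,44); rs=(310,215,45,32)
gt,wt=masks(T,rt); gs,ws=masks(S,rs)
print(cen(gt,rt),cen(gs,rs),wt.sum(),ws.sum())
print('green tri',tri(cen(gs,rs)[0],cen(gt,rt)[0]))
pts=(np.argwhere(gt|wt)[:,::-1]+[rt[0],rt[1]])
rows=sorted(set(pts[:,1])); L=[]
for r in rows:
    c=pts[pts[:,1]==r,0]; L.append((r,c.min(),c.max(),len(c)))
print(L[0],L[5],L[len(L)//2],L[-3],L[-1])
P=np.array([plane('top',((a+b)/2,r),.02) for r,a,b,_ in L[4:-3]])
d=np.polyfit(P[:,0],P[:,1],1); print('yaw turner',np.degrees(np.arctan(d[0])),d, 'butt',plane('top',((L[0][1]+L[0][2])/2,L[0][0]-.5),.022))
t=np.array([.4448+.0002,-.0799,0]); 
print('basin C from handle',t+.055*(bw(1,0,0)-BC))
# inner walls at top z .095 (zoom pixels) at row ~ 180
Z=lambda u,v:(u/4+280-.4,v/4+145-.4)
for z in(.112,): print([plane('top',Z(*c),z)[:2] for c in((138,36),(155,36),(460,46),(478,46))])
for v in(70,240): print([plane('top',Z(u,v),.095)[:2] for u in(161 if v==70 else 155,449)])
E
python3 - <<'E'
import cv2
a=cv2.imread('pics/raw_t4.png')[150:220,305:405]
cv2.imwrite('pics/t4b.png',cv2.resize(a,None,fx=8,fy=8,interpolation=cv2.INTER_CUBIC))
E
```

```text
(array([357.1034, 173.5862]), 29) (array([343.1707, 228.8049]), 41) 247 255
green tri (array([ 0.6159, -0.0973,  0.0174]), np.float64(0.0037494214017015377))
(np.int64(169), np.int64(355), np.int64(360), 6) (np.int64(175), np.int64(354), np.int64(360), 7) (np.int64(190), np.int64(353), np.int64(359), 7) (np.int64(207), np.int64(352), np.int64(358), 7) (np.int64(209), np.int64(352), np.int64(358), 7)
yaw turner -5.731463323765788 [-0.1004 -0.036 ] butt [ 0.6277 -0.0975  0.022 ]
basin C from handle [ 0.5    -0.0821  0.    ]
[array([0.6519, 0.0211]), array([0.6518, 0.0101]), array([ 0.6436, -0.1878]), array([ 0.6435, -0.1995])]
[array([0.6326, 0.0064]), array([ 0.6311, -0.1827])]
[array([0.5204, 0.0111]), array([ 0.5189, -0.18  ])]
```

View pics/t4b.png

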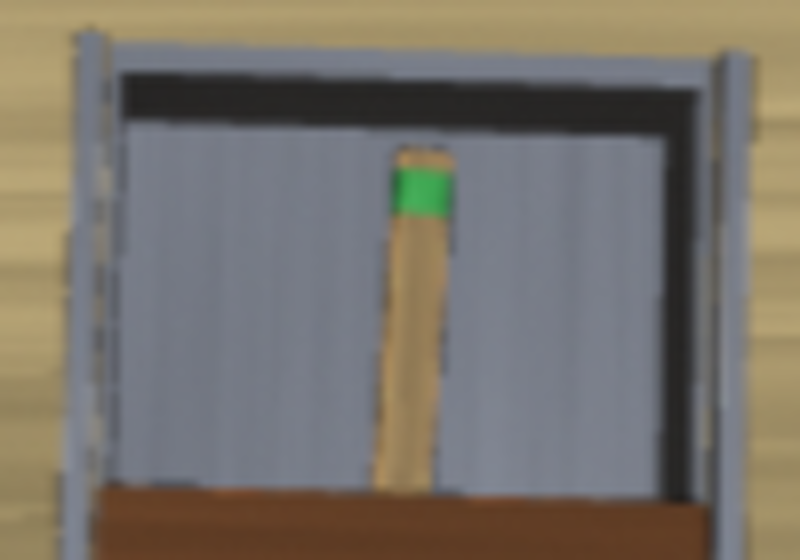

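The turner's butt is at (0.628,-0.0975), with yaw -5.7°. The grip point is about 8 mm off the basin axis, and the gripper body (190 mm) barely fits between the rails. So I'll centre the tool on the basin axis and let the closing fingers pull the handle in. First I check IK along the full extraction path.

```bash
cat >> h.py <<'E'
BC=np.array([0.500,-0.0823,0])
EX=R.from_euler('z',YAW).apply([1,0,0]); EY=R.from_euler('z',YAW).apply([0,1,0]); EZ=np.array([0,0,1.])
GO=.006
def gpose(gx,gz,th,gy=0.):
    tz=np.sin(th)*EX-np.cos(th)*EZ
    G=BC+gx*EX+gy*EY+gz*EZ
    return G+GO*tz, quat(EY,tz)
def path(gx0=.072,gz0=.013):
    W=[]
    tip=np.array([gx0-.201,gz0+.003])
    for d in(6,12,18,24,30):
        th=np.radians(d); W.append((tip[0]+.201*np.cos(th),tip[1]+.201*np.sin(th),th))
    g=np.array(W[-1][:2]); th=W[-1][2]
    for s,dx in((.05,.01),(.10,.02),(.16,.02),(.22,.02)): W.append((g[0]+s*np.cos(th)+dx,g[1]+s*np.sin(th),th))
    W.append((.23,.29,th)); W.append((.17,.38,th))
    return W
E
python3 - <<'E'
from h import *
np.set_printoptions(precision=2,suppress=True)
for w in [(.072,.2,0),(.072,.013,0)]+path():
    p,q=gpose(*w); print(np.round(w,3),p,manip.solve_ik(p,q))
E
```

```text
[0.07 0.2  0.  ] [ 0.57 -0.09  0.19] [-0.01  0.38  0.14  1.78 -0.06  0.99  1.68]
[0.07 0.01 0.  ] [ 0.57 -0.09  0.01] [ 0.04  0.64  0.08  1.88 -0.09  0.63  1.7 ]
[0.07 0.04 0.1 ] [ 0.57 -0.09  0.03] [ 0.05  0.56  0.06  1.97 -0.08  0.51  1.71]
[0.07 0.06 0.21] [ 0.57 -0.09  0.05] [ 0.07  0.48  0.05  2.06 -0.1   0.39  1.73]
[0.06 0.08 0.31] [ 0.56 -0.08  0.07] [ 0.09  0.4   0.03  2.16 -0.14  0.27  1.78]
[0.06 0.1  0.42] [ 0.56 -0.08  0.09] [ 0.69  0.41 -0.65  2.23  0.95  0.25  0.78]
[0.04 0.12 0.52] [ 0.55 -0.08  0.11] [ 0.91  0.4  -0.87  2.32  1.52  0.24  0.24]
[0.1  0.14 0.52] [ 0.6  -0.09  0.14] [ 0.69  0.36 -0.65  2.19  0.96  0.21  0.76]
[0.15 0.17 0.52] [ 0.65 -0.09  0.16] [ 0.13  0.33 -0.01  2.08 -0.15  0.22  1.78]
[0.2  0.2  0.52] [ 0.71 -0.09  0.19] [ 0.09  0.36  0.02  1.94 -0.13  0.32  1.75]
[0.26 0.23 0.52] [ 0.76 -0.09  0.22] [ 0.07  0.41  0.03  1.79 -0.11  0.43  1.72]
[0.23 0.29 0.52] [ 0.73 -0.09  0.28] [ 0.03  0.29  0.09  1.79 -0.12  0.54  1.73]
[0.17 0.38 0.52] [ 0.67 -0.09  0.37] [-0.05  0.11  0.18  1.81 -0.09  0.7   1.7 ]
```

```bash
cat > plan.py <<'E'
from h import *
def box(x0,x1,z0,z1,n=40):
    t=np.linspace(0,1,n); return np.r_[np.c_[x0+t*(x1-x0),0*t+z0],np.c_[x0+t*(x1-x0),0*t+z1],np.c_[0*t+x0,z0+t*(z1-z0)],np.c_[0*t+x1,z0+t*(z1-z0)]]
TUR=np.r_[box(-125,55,-9,9),box(-201,-115,-9,-3)]      # about G, along turner; low blade
TUR2=np.r_[TUR,box(-201,-115,-3,3)]
HAND=box(-37.5,37.5,53-6,250)
OBS=[(-144,0,95,100),(-141,1,101,111),(-62,-48,111,141),(140,144,-50,95),(-200,200,-50,4)]
def clr(gx,gz,th):
    c,s=np.cos(th),np.sin(th); M=np.array([[c,s],[-s,c]])
    out=[]
    for X in(TUR2,HAND):
        P=X@M+np.array([gx,gz])*1000
        out.append([min(np.hypot(np.maximum(np.maximum(o[0]-P[:,0],P[:,0]-o[1]),0),np.maximum(np.maximum(o[2]-P[:,1],P[:,1]-o[3]),0))) for o in OBS])
    return np.round(out,0).astype(int)
def path2():
    gx0,gz0=.072,.013; tip=np.array([gx0-.201,gz0+.004]); W=[]
    for d in(5,10,15,20):
        th=np.radians(d); W.append((tip[0]+.201*np.cos(th)+.0,tip[1]+.201*np.sin(th)+.0,th))
    for gx,gz,d in((.080,.099,21.5),(.105,.115,23),(.135,.136,24),(.165,.155,25),(.20,.178,26),(.235,.200,27),(.245,.23,28),(.22,.29,28),(.17,.36,28)): W.append((gx,gz,np.radians(d)))
    return W
E
python3 - <<'E'
from plan import *
np.set_printoptions(precision=2,suppress=True)
for w in path2():
    p,q=gpose(*w); j=manip.solve_ik(p,q); c=clr(*w); print(np.round(w,3),'T',c[0],'H',c[1],None if j is None else np.array(j))
E
```

```text
[0.07 0.04 0.09] T [57 63 78 13  4] H [28 26 72 36 74] [ 0.05  0.57  0.07  1.95 -0.08  0.54  1.71]
[0.07 0.05 0.17] T [45 51 70 15  4] H [22 19 62 43 88] [ 0.06  0.5   0.05  2.03 -0.09  0.44  1.72]
[0.07 0.07 0.26] T [33 39 61 19  4] H [ 17  14  53  59 101] [ 0.08  0.44  0.04  2.11 -0.12  0.34  1.75]
[0.06 0.09 0.35] T [20 25 52 25  5] H [ 19  10  45  77 113] [ 0.1   0.38  0.02  2.19 -0.16  0.23  1.8 ]
[0.08 0.1  0.38] T [17 22 49 17 13] H [ 40  32  66  75 125] [ 0.1   0.37  0.02  2.16 -0.15  0.24  1.79]
[0.1  0.12 0.4 ] T [14 19 50 23 24] H [ 68  61  93  79 140] [ 0.1   0.37  0.02  2.11 -0.14  0.26  1.78]
[0.14 0.14 0.42] T [14 18 49 31 42] H [104  96 128  86 160] [ 0.09  0.38  0.03  2.05 -0.13  0.3   1.76]
[0.17 0.15 0.44] T [12 17 48 35 58] H [138 131 161  91 178] [ 0.08  0.39  0.03  1.98 -0.12  0.34  1.74]
[0.2  0.18 0.45] T [18 19 69 39 78] H [179 172 202 109 200] [ 0.08  0.4   0.03  1.9  -0.11  0.39  1.73]
[0.23 0.2  0.47] T [ 56  54 103  41  97] H [219 212 241 135 221] [ 0.07  0.42  0.04  1.81 -0.1   0.44  1.71]
[0.24 0.23 0.49] T [ 76  71 114  61 124] H [244 237 263 165 250] [ 0.06  0.4   0.05  1.78 -0.11  0.48  1.71]
[0.22 0.29 0.49] T [ 99  89 106 126 184] H [270 261 274 220 310] [ 0.02  0.29  0.1   1.78 -0.11  0.59  1.72]
[0.17 0.36 0.49] T [158 147 125 211 254] H [306 296 292 290 380] [-0.04  0.14  0.16  1.81 -0.09  0.71  1.7 ]
```

```bash
python3 - <<'E'
from h import *
np.set_printoptions(precision=3,suppress=True)
p,q=gpose(.072,.19,0); manip.move_pose(p,q); f0=manip.current_force()
p,q=gpose(.072,.061,0); manip.servo_line(p,vel=.15); print(manip.current_tool_pos()-p,manip.current_force(),f0)
z=.061
while z>.0131:
    z-=.006; p,q=gpose(.072,z,0); manip.servo_line(p,vel=.06); f=manip.current_force(); print(round(z,3),manip.current_tool_pos(),f,manip.current_wrist_torque())
    if np.linalg.norm(f-f0)>9: break
print(manip.current_clock()); grab('side','s5.png',(230,130,150,130),5)
E
```

```text
[0.001 0.    0.001] [ 0.043 -0.026 -0.081] [-0.409  0.301 -0.258]
0.055 [ 0.572 -0.085  0.049] [ 0.245  0.259 -0.807] [-0.027 -0.02   0.021]
0.049 [ 0.572 -0.085  0.043] [ 0.16   0.669 -0.031] [ 0.02   0.025 -0.006]
0.043 [ 0.571 -0.085  0.036] [-0.396  0.363 -0.349] [0.036 0.039 0.004]
0.037 [ 0.571 -0.085  0.03 ] [0.292 0.537 0.174] [-0.033  0.018 -0.039]
0.031 [ 0.572 -0.085  0.025] [-0.33  -0.609  1.048] [ 0.033  0.023 -0.039]
0.025 [ 0.571 -0.085  0.018] [-0.152  0.015 -0.163] [0.039 0.009 0.006]
0.019 [ 0.572 -0.085  0.013] [-0.085  0.106 -0.515] [-0.003  0.009 -0.015]
0.013 [ 0.572 -0.085  0.007] [-0.304 -0.423  0.781] [0.025 0.031 0.009]
15.6667
```

View pics/s5.png

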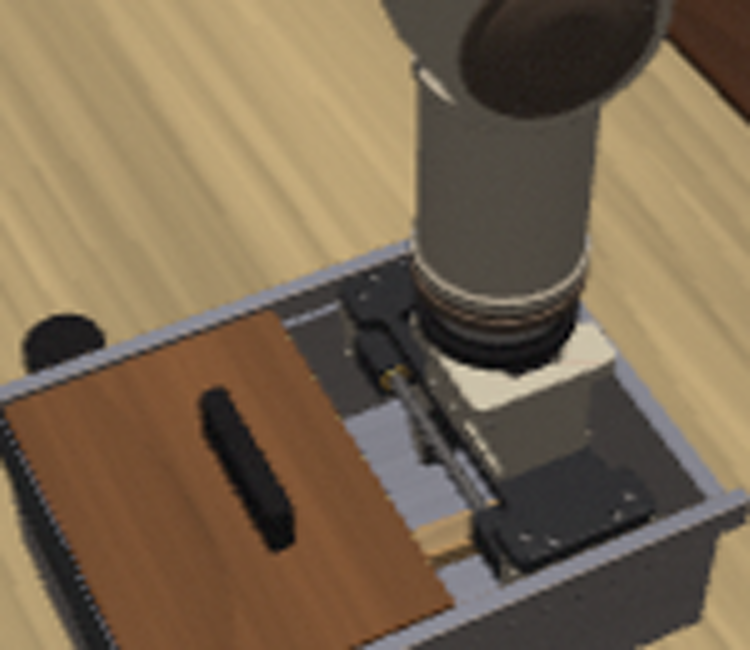

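The gripper is down inside the opening with no contact forces, and it straddles the handle, which shows at about (445,530) in the zoom. Now I grip, make the first small lift and check.

```bash
python3 - <<'E'
from plan import *
np.set_printoptions(precision=3,suppress=True)
effector.close(8); print(manip.current_finger_gap(),manip.current_force())
effector.close(55); print(manip.current_finger_gap(),manip.current_force(),manip.current_tool_pos(),manip.current_clock())
for w in path2()[:3]:
    p,q=gpose(*w); manip.servo_line(p,q,vel=.06); print(manip.current_finger_gap(),manip.current_force(),manip.current_wrist_torque(),manip.current_tool_pos()-p)
print(manip.current_clock()); grab('side','s6.png',(230,110,150,130),5); grab('top','t6.png',(280,145,160,140),4)
E
```

```text
0.01976971673949337 [-0.096 -0.563 -0.204]
0.019637466423755134 [-0.444 -0.16   0.08 ] [ 0.572 -0.085  0.007] 17.0417
0.01941433126696478 [ 1.013 -0.595 -0.708] [ 0.053  0.097 -0.003] [0. 0. 0.]
0.01940503307254287 [0.22  0.611 0.36 ] [-0.023  0.179 -0.038] [ 0.  0. -0.]
0.019435341850356495 [-0.168 -0.746 -0.531] [ 0.034  0.33  -0.003] [ 0. -0. -0.]
18.4333
```

View pics/s6.png

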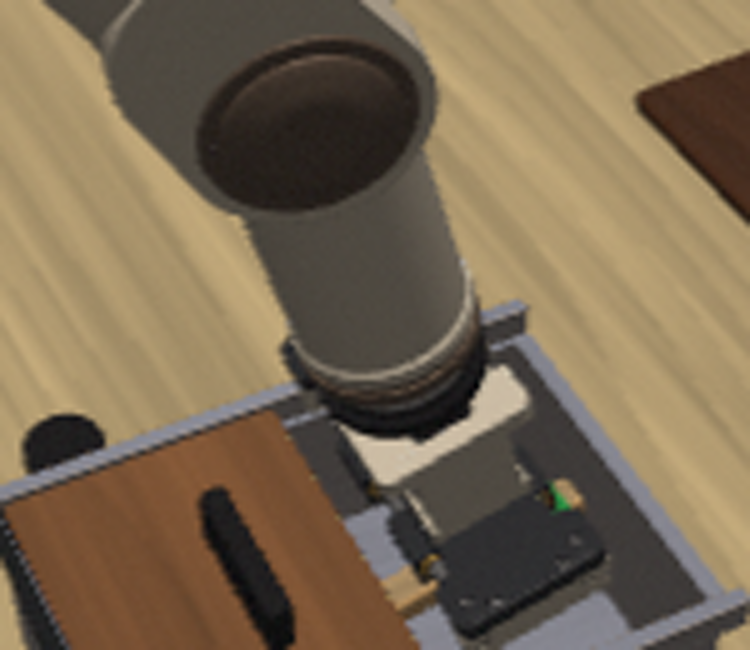

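View pics/t6.png

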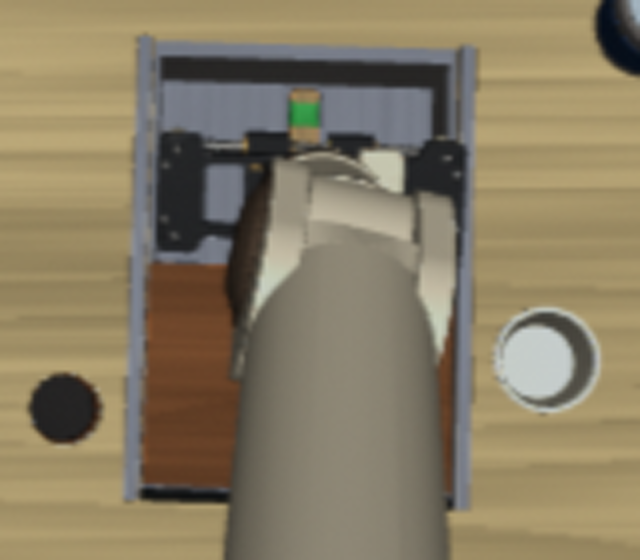

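The butt shows at (562,495) in the side zoom and (305,112) in the top zoom, centred and rising with the hand. I check its pitch numerically and then continue.

```bash
cat > g.py <<'E'
from plan import *
def green(n,im,uv,r=25):
    x,y=int(uv[0])-r,int(uv[1])-r; x=max(x,0);y=max(y,0); c=im[y:y+2*r,x:x+2*r]; H=cv2.cvtColor(c,cv2.COLOR_BGR2HSV)
    a=np.argwhere((H[...,0]>45)&(H[...,0]<80)&(H[...,1]>120))[:,::-1]
    return (a.mean(0)+[x,y],len(a)) if len(a) else None
def chk(ims,w):
    gx,gz,th=w; c,s=np.cos(th),np.sin(th)
    e=BC+(gx+.043*c-.009*s)*EX+(gz+.043*s+.009*c)*EZ
    print('expect',e)
    u={}
    for n in ims:
        uv=proj(n,e); u[n]=green(n,ims[n],uv); print(n,uv,u[n])
    if all(u.values()): print('tri',tri(u['side'][0],u['top'][0]))
E
python3 - <<'E'
from g import *
np.set_printoptions(precision=3,suppress=True)
chk({'side':cv2.imread('pics/raw_s6.png'),'top':cv2.imread('pics/raw_t6.png')},path2()[2])
E
```

```text
expect [ 0.604 -0.086  0.089]
side [338.06  210.317] (array([341.429, 210.   ]), 7)
top [355.217 172.852] (array([355.757, 173.162]), 37)
tri (array([ 0.607, -0.09 ,  0.09 ]), np.float64(0.008456252895127324))
```

```bash
python3 - <<'E'
from g import *
np.set_printoptions(precision=3,suppress=True)
for w in path2()[3:6]:
    p,q=gpose(*w); manip.servo_line(p,q,vel=.07); f=manip.current_force(); print(np.round(w,3),manip.current_finger_gap(),f,manip.current_wrist_torque())
    if np.linalg.norm(f)>10: print('STOP');break
print(manip.current_clock()); a=grab('side','s7.png',(230,110,150,130),5); b=grab('top','t7.png',(280,125,160,140),4)
chk({'side':a,'top':b},w)
E
```

```text
[0.06  0.086 0.349] 0.019366413542252464 [-0.057  0.72   0.581] [0.076 0.42  0.025]
[0.08  0.099 0.375] 0.019594540573968443 [-0.406  0.307 -1.276] [ 0.011  0.457 -0.001]
[0.105 0.115 0.401] 0.019884062224784334 [-0.436 -0.859 -0.899] [ 0.032  0.501 -0.006]
20.0083
expect [ 0.641 -0.088  0.14 ]
side [352.707 191.447] (array([355.154, 191.231]), 26)
top [356.876 155.221] (array([356.974, 155.789]), 38)
tri (array([ 0.643, -0.09 ,  0.141]), np.float64(0.007009434704272087))
```

View pics/s7.png

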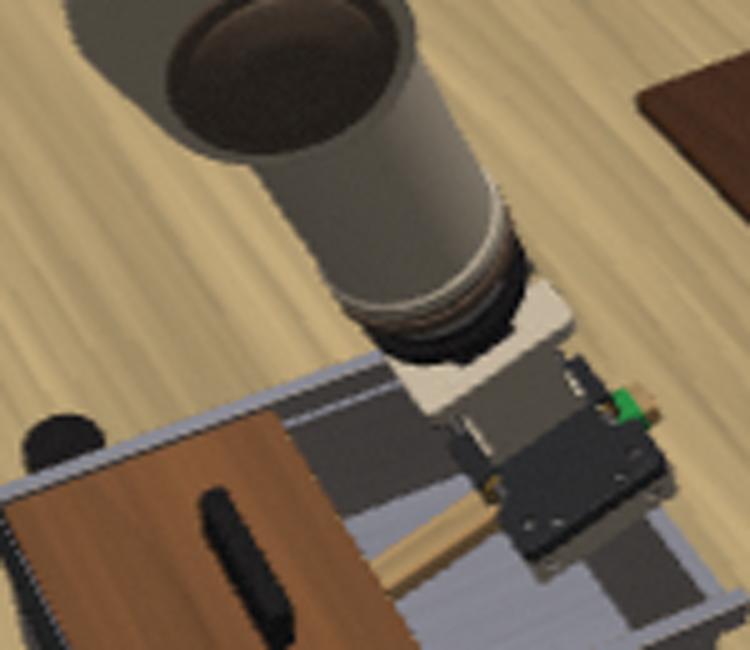

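The butt at (632,405) is where expected and the forces are small. I continue.

```bash
python3 - <<'E'
from g import *
np.set_printoptions(precision=3,suppress=True)
for w in path2()[6:9]:
    p,q=gpose(*w); manip.servo_line(p,q,vel=.08); f=manip.current_force(); print(np.round(w,3),manip.current_finger_gap(),f,manip.current_wrist_torque())
    if np.linalg.norm(f)>10: print('STOP');break
print(manip.current_clock()); a=grab('side','s8.png',(220,90,190,150),4); b=grab('top','t8.png',(280,95,160,150),4)
chk({'side':a,'top':b},w)
E
```

```text
[0.135 0.136 0.419] 0.019577148981929134 [-0.511  0.651 -0.659] [0.065 0.514 0.005]
[0.165 0.155 0.436] 0.019245707521432422 [-1.001  0.174 -1.557] [ 0.038  0.544 -0.004]
[0.2   0.178 0.454] 0.019663591290494106 [-0.023  1.167 -1.048] [0.122 0.524 0.04 ]
21.9833
expect [ 0.735 -0.092  0.205]
side [389.567 159.626] (array([392.25, 158.25]), 4)
top [359.624 111.963] (array([359.977, 112.591]), 44)
tri (array([ 0.735, -0.094,  0.21 ]), np.float64(0.007523176311109026))
```

View pics/s8.png

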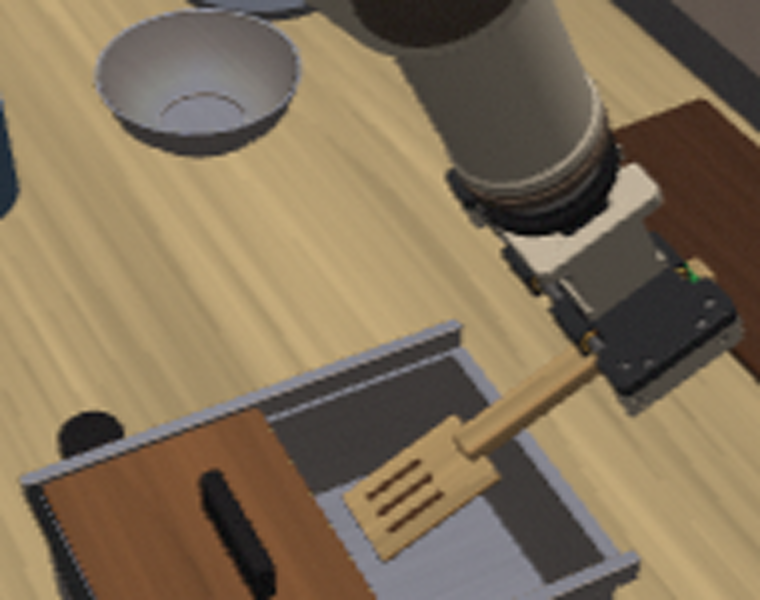

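The whole blade is now clear of the board edge, with its tip at about (365,530) in the zoom. I lift to the final pose.

```bash
python3 - <<'E'
from g import *
np.set_printoptions(precision=3,suppress=True)
for w in path2()[9:]:
    p,q=gpose(*w); manip.servo_line(p,q,vel=.1); f=manip.current_force(); print(np.round(w,3),manip.current_finger_gap(),f,manip.current_wrist_torque())
    if np.linalg.norm(f)>10: print('STOP');break
manip.sleep(.5)
print(manip.current_clock(),manip.current_tool_pos(),manip.current_joint_velocities()); a=grab('side','s9.png'); b=grab('top','t9.png')
chk({'side':a,'top':b},w)
gx,gz,th=w; e=BC+(gx-.201*np.cos(th))*EX+(gz-.201*np.sin(th))*EZ; print('tip',e,proj('side',e),proj('top',e))
E
```

```text
[0.235 0.2   0.471] 0.01943734110428923 [ 0.921 -0.214 -1.013] [ 0.024  0.6   -0.011]
[0.245 0.23  0.489] 0.019242475864853014 [-0.101  0.957 -0.639] [ 0.053  0.581 -0.016]
[0.22  0.29  0.489] 0.019336422611056045 [-0.146 -0.013 -1.683] [0.034 0.618 0.001]
[0.17  0.36  0.489] 0.01964569869543321 [-0.814  0.336 -0.892] [-0.034  0.6    0.018]
25.425 [ 0.673 -0.089  0.355] [ 0.001 -0.002 -0.001 -0.     0.001  0.001 -0.   ]
expect [ 0.704 -0.09   0.388]
side [390.824  97.162] None
top [365.816 100.793] (array([366.101, 101.348]), 69)
tip [ 0.493 -0.082  0.266] [295.654 174.662] [359.057 208.799]
```

View pics/s9.png

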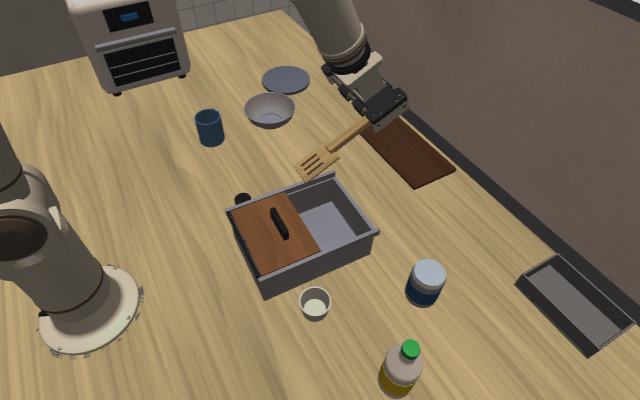

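View pics/t9.png

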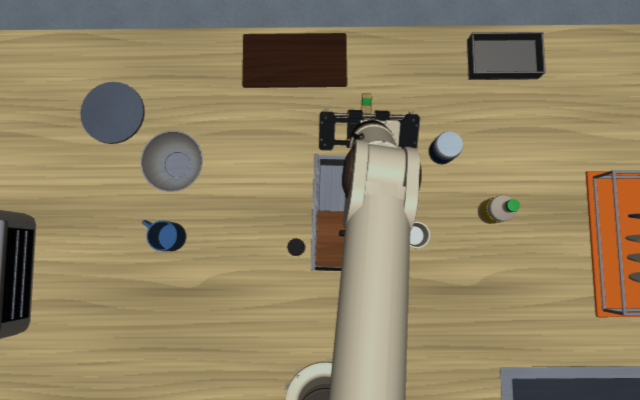

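The blade tip is at about (301,173) in the side view, against (296,175) predicted. Last, I check that the board and bystanders have not moved, then hand in.

```bash
python3 - <<'E'
from h import *
a,b,c=[cv2.imread(f'pics/{f}.png').astype(int) for f in('raw_s4','raw_s9','side0')]
for n,(x,y,w,h),r in(('board',(232,215,75,65),a),('ramekin',(295,285,40,40),c),('tin+soap',(375,255,80,140),c),('mug',(190,105,35,45),c),('bowl',(240,92,60,40),c)):
    d=abs(b[y:y+h,x:x+w]-r[y:y+h,x:x+w]).max(2); print(n,(d>40).sum())
t0,t9=cv2.imread('pics/top0.png').astype(int),cv2.imread('pics/raw_t9.png').astype(int)
print('jar',(abs(t0-t9)[235:260,283:308].max(2)>40).sum())
manip.hand_in(); print(manip.current_clock())
E
```

```text
board 0
ramekin 0
tin+soap 0
mug 0
bowl 0
jar 0
the job is handed in; nothing more can be done
the job is handed in; nothing more can be done
```

The job is handed in. The board is fully open and the turner is held still in the gripper, clear above it. The last clock reading before hand-in was 25.4 s of the 48 s.

- **Board:** I gripped the bar and slid the board about 103 mm. It stopped moving there and the force rose to about 10 N. Pictures before and after the lift show it has not moved since.
- **Turner:** I gripped the handle near the marked grip point at 55 N. Closing the fingers drew it about 8 mm onto the basin axis. I then tilted it up to 28° and drew it out handle first. Net tool force stayed under about 2 N on the way out.
- **Final pose:** The lowest part of the turner, the blade tip, is at about z = 0.26 m, roughly 15 cm above the board. The finger gap was a steady 19.6 mm, and the arm was at rest.
- **Surroundings:** The ramekin, jar, soap, mug, bowl and tin match the first pictures with no changed pixels.

**Disagreements:** Sight lines to the green butt from the two views missed each other by 7–8 mm, mostly because the hand partly hid it in the side view. In the final side view it was fully hidden. The blade tip there was about 5 pixels from the prediction. The 15 cm of clearance far exceeds these errors.

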